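Index the jar carousel and swing the filling nozzle over the jar

TASK

With one fingertip, push the carousel round by the upright paddles at the ends of its arms until the wide open jar stands at the filling place, on the line from the carousel's axis to the post. Then push the parked nozzle arm round to its stop, so that the nozzle hangs over the middle of the jar's mouth, and draw the hand clear. Only push, gently: pinch and lift nothing, do not touch the jar or the vials themselves, and leave the other things on the bench where they stand.

Things in the scene. Friction and masses are not known exactly. Their poses are not given: they have to be found in the camera images.
- post (a point): Steel post of the filling station, fixed to the bench: a white round base (200 mm across, 12 mm thick) carries the carousel; a 50 mm wide foot bar runs from it to the post, 200 mm from the carousel's axis. This point is the post's vertical axis, 145 mm up, where the nozzle arm pivots; the arm's round boss there is 34 mm across, its top 149 mm up.
- nozzle_arm (a joint): Swing angle of the nozzle arm about the post, rad. 0 = at its stop: the arm points from the post straight at the carousel's axis. Growing values turn it away from the stop, counter-clockwise seen from above, up to 1.9. It starts parked at 0.9 to 1.65 and stays where it is left (turning friction about 0.06 Nm).
- nozzle (a point): Lower tip of the steel nozzle (8 mm thick, pointing down) under the nozzle arm, 115 mm from the post's axis, 98 mm above the bench, 16 mm above the jar's rim. The arm is a straight flat aluminium bar from the post's axis through a point above the nozzle: 12 mm thick, underside 115 mm and top 145 mm above the bench, reaching 132 mm from the post's axis.
- fill (a point): The filling place: point on the station's base (12 mm above the bench), on the line from the carousel's axis to the post, 85 mm from the carousel's axis; straight below the nozzle when the nozzle arm is at its stop.
- carousel: Four-armed carousel, turning without end about a vertical axis and staying where it is left (turning friction about 0.09 Nm). Origin on its axis at bench height; z up; its x axis points along the arm that carries the jar, the other three arms lie at 90, 180 and 270 degrees and carry the vials. Hub 44 mm across, top 72 mm up.
- jar_paddle (a point): Centre of the top edge of the jar arm's paddle, 137.5 mm from the carousel's axis, 90 mm up. All four arms are alike: an aluminium bar (30 to 55 mm up), a square white pocket (44 mm wide for the jar, 32 mm for the vials, top 55 mm up) centred 85 mm from the axis, and at the outer end an upright flat paddle for pushing: 10 mm thick, 120 to 155 mm from the axis, 30 to 90 mm up.
- jar_rim (a point): The wide open jar: white plastic, round, 35 mm across at its open mouth (30 mm inside), 55 mm tall, standing loose in the large pocket with about 2 mm play. This point is the centre of its mouth, 82 mm above the bench.
- vial1_top (a point): Narrow vial, 22 mm across, closed with a blue 24 mm cap, 59 mm tall, standing loose in the pocket of the arm at 90 degrees from the jar's arm. This point is the centre of the cap's top, 86 mm above the bench. Not to be touched.
- vial2_top (a point): Narrow vial, 22 mm across, closed with a blue 24 mm cap, 59 mm tall, standing loose in the pocket of the arm at 180 degrees from the jar's arm. This point is the centre of the cap's top, 86 mm above the bench. Not to be touched.
- vial3_top (a point): Narrow vial, 22 mm across, closed with a blue 24 mm cap, 59 mm tall, standing loose in the pocket of the arm at 270 degrees from the jar's arm. This point is the centre of the cap's top, 86 mm above the bench. Not to be touched.
- wash_bottle_top (a point): Bystander, leave alone: round plastic bottle, 60 mm across, 150 mm tall, standing loose on the bench. The point is the centre of its top.
- tip_box_top (a point): Bystander, leave alone: green box of pipette tips, 85 x 125 mm, 70 mm tall, standing loose on the bench. The point is the centre of its top.
- foam_rack_top (a point): Bystander, leave alone: white foam rack with capped tubes, 100 x 130 mm, 106 mm tall over the tubes, standing loose on the bench. The point is the centre of its top.
- cap_top (a point): Bystander, leave alone: loose blue screw cap, 32 mm across, 13 mm tall, standing loose on the bench. The point is the centre of its top.
- beaker_top (a point): Bystander, leave alone: clear beaker, 68 mm across, 85 mm tall, standing loose on the bench. The point is the centre of its top.
- plate96_top (a point): Bystander, leave alone: grey well plate, 86 x 128 mm, 14.5 mm tall, standing loose on the bench. The point is the centre of its top.
Things that resemble listed ones, but are neither listed nor needed, are in the scene too. What is shaped like the part that bears vial2_top but turquoise is not meant.

How it is judged (in metres and radians):
On the way, in this order (a step that is already met when the one before it is completed fails the run):
1. the jar is brought to the filling place (within 12 mm), the nozzle arm still parked (horizontal distance between jar_rim and fill below 0.012 m and value of joint nozzle_arm above 0.5 rad), for 0.2 s.
2. the nozzle arm is pushed to its stop (value of joint nozzle_arm below 0.1 rad), for 0.2 s.
At the end, for the whole second after the job is handed in: The nozzle tip is within 12 mm (seen from above) of the centre of the jar's mouth, the nozzle arm within 0.1 rad of its stop, the carousel at rest, and the jar and vials upright (within 0.12 rad) and down in their pockets (horizontal distance between nozzle and jar_rim below 0.012 m and value of joint nozzle_arm below 0.1 rad and angular speed of carousel below 0.05 rad/s and angle between each of jar_rim, vial1_top, vial2_top, vial3_top's own z axis and vertical below 0.12 rad and z of jar_rim in the frame of carousel below 0.087 m and z of each of vial1_top, vial2_top, vial3_top in the frame of carousel below 0.091 m); the robot touches nothing.
It fails at once if the jar or a vial is touched by the robot (contact force between any of the fingers, the arm and jar above 0.5 N or contact force between any of the fingers, the arm and vial1 above 0.5 N or contact force between any of the fingers, the arm and vial2 above 0.5 N or contact force between any of the fingers, the arm and vial3 above 0.5 N).
It fails at once if the jar or a vial is lifted out of its pocket (by over 12 mm) or tipped (z of jar_rim in the frame of carousel above 0.094 m or z of any of vial1_top, vial2_top, vial3_top in the frame of carousel above 0.098 m or angle between any of jar_rim, vial1_top, vial2_top, vial3_top's own z axis and vertical above 0.35 rad).
It fails at once if a bystander is moved by over 20 mm, or lifted (distance of any of wash_bottle_top, tip_box_top, foam_rack_top, cap_top, beaker_top, plate96_top from where it was at the start of the episode above 0.02 m).
It fails at once if the carousel is pressed or squeezed with over 25 N (contact force between any of the fingers, the arm and carousel above 25 N).
It fails at once if the nozzle arm is pressed or squeezed with over 40 N (contact force between any of the fingers, the arm and nozzle_arm above 40 N).
It also fails if it takes over 72 s, if anything falls off the work surface, if the arm or the gripper's body presses on something with over 40 N, if the wrist force passes 120 N, or if a joint passes its speed limit or range.

ROBOT

A 7-joint arm with a two-finger parallel gripper is mounted at the origin on the work surface. World frame = base frame: x ahead of the robot, y to its left, z up, the work surface at z = 0. Lengths are in m, angles in degrees, forces in N, time in s.
With the tool pointing down it reaches from about 0.4 to 0.9 m from the base axis. Payload 5.5 kg.
Tool frame: the origin (TCP) lies midway between the tips of the shut fingers; the grasp point (between the pads) lies env.grip_point_offset behind it (env.grip_point_offset is the distance from the TCP to the grasp point, in m); z points along the fingers, y is the line along which they close (so a half turn about z gives the same grasp; the last joint's range is limited). The gripper opens to 85 mm and grips with 20 to 120 N. Pads are 22 mm wide; open, the fingers measure 114 mm over their backs; the gripper's body (76 mm by 85 mm) begins 54 mm behind the grasp point. The pads swing forward as they close: fully open they stand 13 mm farther back than shut.
Start: joints at [89.565, 28.699, -24.465, 88.831, 12.651, 65.22, -12.049], TCP at [0.174, -0.626, 0.231] pointing down, gripper open.
Joint ranges: [-164.97, 164.97], [-17.58, 116.51], [-87.97, 89.64], [11.32, 138.91], [-80.73, 260.73], [10.89, 115.49], [-147.41, 147.41]. Speed limits (degrees/s): [147.25, 147.25, 180, 180, 180, 180, 180].

INTERFACE

Orientations are given as a 3x3 rotation matrix whose columns are the frame's x, y, z axes.
In Python, from plant import env gives the robot as it stands.
- The arm moves only by the tool drive_tool, never from a script. Its argument "increments" is one flat list of numbers, 4 for each row, row after row: the shift along the tool's x, y, z each as a share of 2.5 cm, from -1 to 1, then the turn about the tool's z as a share of 8 degrees, from -1 to 1. A call has 1 to 8 rows; each row shifts and turns the commanded pose from where the row before left it, along the tool's axes as they then stand; what a row does not reach is not made up. A row lasts 1/10 s, in which the tool goes at most 50 mm and 8.59 degrees, less where a joint would pass 70% of its speed; a pose out of reach is approached as far as the arm can. A call with a number of a shift or a turn outside -1 to 1 is refused whole. A call with a gripper value outside its range is refused whole. "gripper" is the finger opening in mm, from 0 to 85.4, set as the call begins (left out, the last holds). The fingers move at their own pace and stop on an object; "force" is the grip in N (left out, the last holds). Time passes only in rows, so rows that do not move let the fingers close. It gives the time, the measured TCP pose, the force, the opening and the grip force at its end, in the units of the state.
- env.state(): the state, without advancing time (a new reading comes with each control period).
- env.snapshot(name): name is "scene" or "top" or "wrist"; returns (picture, depth): 400x640x3 uint8, red, green, blue; 400x640 float32, m along the optical axis (not along the pixel's ray), 0 where there is no reading.
- env.get_calibration(name): a dict with "fx", "fy", "cx", "cy" (pixels), "pose" (4x4, takes a point from camera to world coordinates). Camera axes: x right, y down, z forward; pixel columns grow to the right and rows downward; lengths in m; the calibration is good to about 2 mm. The wrist camera is an equidistant fisheye: a pixel r from the principal point sees the ray r / f radians off the axis. A picture is of the moment at which its call begins: read the wrist's pose just before it. get_calibration takes no time and is no camera call; for the wrist camera it gives the pose at the moment of the call.
- env.hand_in(): hands the job in; it is judged then, once.
The state is a dict: "time": time; "joint_pos": joint angles; "qd": joint speeds; "joint_torque": joint torques, N m; "ee_pos": TCP position; "ee_rot": TCP orientation; "ft_force": force on the tool from outside, world axes, zero at the start; "ft_torque": the same for the moment, N m; "opening": opening from 0.0 (shut) to 1.0 (fully open); "gripper_force": force on a finger pad.
Only numpy, scipy, OpenCV 4.12 (cv2) and the standard library are available. Lean on these libraries where they do the work, as an engineer would, in place of code of your own. Each camera call takes 0.05 s, during which the arm holds its last target. There are 200 camera calls.

## Working session

There is one attempt and no reset: what is moved stays moved. The work goes in short steps, Python scripts to look and compute and a tool call to move; the robot and the scene stay as the last step left them, time stands still between calls to the robot, and variables do not carry over. Pictures are saved under pics/ and viewed, at most 10 in all, crops included, and the job is handed in when it is done.

Besides the shell and the picture viewer there is one more tool, called after "Call:" as name(argument=value, ...) on one line, values as JSON. drive_tool: Moves the arm, as the interface text tells. Its arguments: {"type":"object","properties":{"increments":{"type":"array","items":{"type":"number"}},"gripper":{"type":"number"},"force":{"type":"number"}},"required":["increments"]}

```bash
mkdir -p pics; ls
cat > h.py <<'E'
from plant import env
import numpy as np, cv2
def snap(n,f):
    im,d=env.snapshot(n); cv2.imwrite(f'pics/{f}.png',im[:,:,::-1]); np.save(f'pics/{f}.npy',d); return im,d
def world(n,d):
    c=env.get_calibration(n); v,u=np.mgrid[:400,:640]
    P=np.stack([(u-c['cx'])/c['fx']*d,(v-c['cy'])/c['fy']*d,d,np.ones_like(d)],-1)
    return (P@np.array(c['pose']).T)[...,:3]
E
python3 - <<'E'
from h import *
for n in('top','scene'):
    im,d=snap(n,n+'0'); c=env.get_calibration(n); print(n,c['fx'],np.round(c['pose'],3).tolist())
    np.save(f'pics/{n}0w.npy',world(n,d))
s=env.state();print(s['time'],s['ee_pos'],np.round(s['ee_rot'],3).tolist(),env.grip_point_offset)
E
```

```text
pics
top 420.4237583531754 [[0.018, -0.983, 0.184, 0.39], [-1.0, -0.019, -0.002, 0.029], [0.006, -0.184, -0.983, 1.062], [0.0, 0.0, 0.0, 1.0]]
scene 443.94934350363087 [[0.563, 0.586, -0.583, 1.199], [0.826, -0.385, 0.411, -0.423], [0.016, -0.713, -0.701, 0.849], [0.0, 0.0, 0.0, 1.0]]
0.1 [ 0.17366908 -0.62572791  0.23035666] [[0.964, 0.268, -0.0], [0.268, -0.964, 0.002], [0.0, -0.002, -1.0]] 0.0187
```

View pics/top0.png

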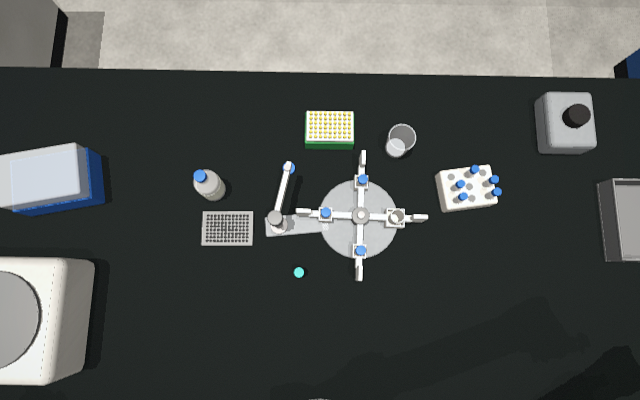

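View pics/scene0.png

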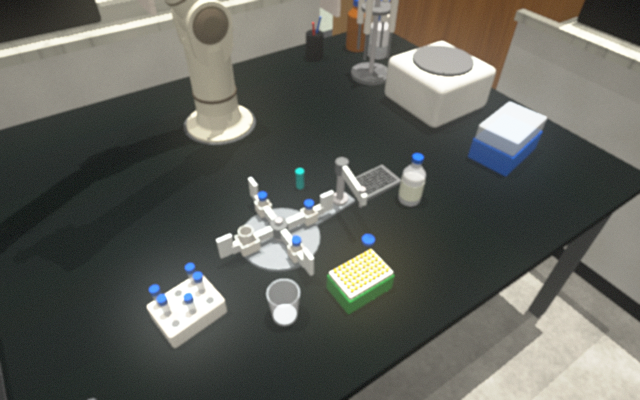

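The top view shows the hub at (361,215), the jar at (396,217) pointing away from the post at (277,217), and vials at (363,180), (326,213) and (361,251). The nozzle arm is parked towards (290,165), with the loose cap beside its end. The turquoise look-alike at (299,272) stands alone on the bench and is not needed. Next I'll measure these points.

Run:
```python
from h import *
W=np.load('pics/top0w.npy'); im=cv2.imread('pics/top0.png')
S=np.load('pics/scene0w.npy')
for nm,A in(('top',W),('scene',S)):
    z=A[...,2]; x=A[...,0]; y=A[...,1]
    reg=(x>.15)&(x<.85)&(y>-.3)&(y<.45)
    def comps(lo,hi,mn=6):
        m=(reg&(z>lo)&(z<hi)).astype(np.uint8); n,l,st,_=cv2.connectedComponentsWithStats(m)
        print(nm,lo,hi)
        for i in range(1,n):
            if st[i,4]>=mn:
                p=A[l==i]; r=cv2.minAreaRect((p[:,:2]*1000).astype(np.float32))
                print('  n',st[i,4],'rect c',np.round(r[0],0),'wh',np.round(r[1],0),'a',round(r[2],1),'mean',np.round(p.mean(0),3))
    comps(.141,.156); comps(.08,.096); comps(.066,.076); comps(.009,.02,30)
```

```text
top 0.141 0.156
  n 453 rect c [579.  93.] wh [ 32. 148.] a 74.0 mean [0.564 0.1   0.148]
  n 133 rect c [616. 280.] wh [27. 27.] a 47.1 mean [0.615 0.279 0.151]
top 0.08 0.096
  n 138 rect c [ 737. -189.] wh [67. 66.] a 24.1 mean [ 0.74  -0.19   0.085]
  n 72 rect c [683. -93.] wh [ 9. 34.] a 89.7 mean [ 0.682 -0.093  0.089]
  n 73 rect c [607. 266.] wh [28. 58.] a 61.6 mean [0.603 0.263 0.09 ]
  n 78 rect c [630. -92.] wh [22. 20.] a 88.8 mean [ 0.63  -0.092  0.087]
  n 81 rect c [548.  -5.] wh [22. 21.] a 2.4 mean [ 0.549 -0.005  0.087]
  n 72 rect c [550.  48.] wh [10. 33.] a 2.6 mean [0.55  0.048 0.09 ]
  n 31 rect c [ 550. -175.] wh [32. 22.] a 82.3 mean [ 0.552 -0.178  0.082]
  n 76 rect c [ 541. -225.] wh [33. 10.] a 89.5 mean [ 0.541 -0.225  0.09 ]
  n 7 rect c [ 528. -173.] wh [14.  3.] a 90.0 mean [ 0.528 -0.173  0.083]
  n 85 rect c [461. -87.] wh [21. 21.] a 0.1 mean [ 0.461 -0.087  0.087]
  n 75 rect c [408. -85.] wh [10. 34.] a 89.9 mean [ 0.409 -0.085  0.091]
top 0.066 0.076
  n 18 rect c [795.  34.] wh [ 8. 19.] a 81.6 mean [0.795 0.035 0.07 ]
  n 8 rect c [802.  24.
[... 8291 characters left out ...]
n [0.52  0.242 0.015]
  n 778 rect c [572.  42.] wh [ 99. 216.] a 9.6 mean [ 0.572 -0.     0.013]
  n 66 rect c [626. 264.] wh [59. 28.] a 35.9 mean [0.631 0.26  0.014]
  n 199 rect c [486. -37.] wh [72. 40.] a 55.7 mean [ 0.483 -0.038  0.012]
  n 252 rect c [ 477. -115.] wh [53. 53.] a 11.4 mean [ 0.477 -0.114  0.013]
  n 104 rect c [675.  87.] wh [28. 33.] a 54.5 mean [0.676 0.086 0.013]
  n 975 rect c [ 590. -142.] wh [ 99. 111.] a 88.4 mean [ 0.588 -0.136  0.012]
  n 177 rect c [800. -35.] wh [147.  70.] a 55.5 mean [ 0.797 -0.04   0.014]
  n 44 rect c [ 716. -181.] wh [35.  9.] a 63.6 mean [ 0.716 -0.181  0.015]
  n 52 rect c [ 755. -199.] wh [49. 16.] a 64.6 mean [ 0.758 -0.201  0.014]
```

```bash
cat >> h.py <<'E'
def yaw():
    R=np.array(env.state()['ee_rot']); return np.degrees(np.arctan2(R[1,1],R[0,1]))  # heading of tool y
def goto(x,y,z,a):
    "total shift in 25mm units in present tool axes and turn in 8deg units"
    s=env.state(); R=np.array(s['ee_rot']); d=R.T@(np.array([x,y,z])-s['ee_pos'])/.025
    t=-((a-yaw()+180)%360-180)/8
    print('t',round(s['time'],2),'pos',np.round(s['ee_pos'],4),'yaw',round(yaw(),1),'F',np.round(s['ft_force'],1),'q7',round(s['joint_pos'][6],1),'| shift',np.round(d,2),'turn',round(t,2))
E
python3 - <<'E'
from h import *
from scipy.optimize import least_squares
for n in('top','scene'):
    A=np.load(f'pics/{n}0w.npy'); x,y,z=A[...,0],A[...,1],A[...,2]
    p=A[(z>.138)&(z<.155)&(x>.49)&(x<.68)&(y>.04)&(y<.135)][:,:2]
    # signed distance to shape (bar + boss) silhouette: maximise coverage
    g=np.mgrid[.48:.69:.002,.03:.14:.002].reshape(2,-1).T
    from scipy.spatial import cKDTree
    occ=(cKDTree(p).query(g)[0]<.0022)
    best=None
    for a in np.radians(np.arange(-24,-6,.5)):
        u=np.array([np.cos(a),np.sin(a)]);v=np.array([-u[1],u[0]])
        for px in np.arange(.512,.536,.002):
            for py in np.arange(.098,.122,.002):
                r=g-[px,py];l=r@u;w=r@v
                m=((l>0)&(l<.132)&(abs(w)<.006))|(np.hypot(l,w)<.017)
                s=(m&occ).sum()/(m|occ).sum()
                if best is None or s>best[0]: best=(s,px,py,np.degrees(a))
    print(n,best)
    q=A[(z>.03)&(z<.11)&(x>.55)&(x<.72)&(y>-.40)&(y<-.246)]
    print('rack',q[:,:2].min(0),q[:,:2].max(0), 'near axis r', np.hypot(q[:,0]-.546,q[:,1]+.09).min())
goto(.5,-.3,.2,-10)
c=np.array([.546,-.09])
def pad(ph,lead,r=.140):
    f=np.radians(ph); return c+r*np.array([np.cos(f),np.sin(f)])+lead*np.array([-np.sin(f),np.cos(f)])
print(pad(268,-.045))
x,y=pad(268,-.045); goto(x,y,.17,-2)
E
```

```text
top (np.float64(0.837138508371385), np.float64(0.524), np.float64(0.10800000000000001), np.float64(-11.5))
rack [ 0.56686025 -0.39995638] [ 0.68047362 -0.28846899] near axis r 0.21243868237630953
scene (np.float64(0.7574850299401198), np.float64(0.526), np.float64(0.10600000000000001), np.float64(-12.000000000000002))
rack [ 0.57141994 -0.39994522] [ 0.68065572 -0.29020341] near axis r 0.21454663722048492
t 0.1 pos [ 0.1737 -0.6257  0.2304] yaw -74.5 F [-0.  -0.4 -0.7] q7 -12.0 | shift [16.06 -9.06  1.23] turn -8.06
[ 0.49614148 -0.22834424]
t 0.1 pos [ 0.1737 -0.6257  0.2304] yaw -74.5 F [-0.  -0.4 -0.7] q7 -12.0 | shift [ 16.68 -11.86   2.44] turn -9.06
```

Call:
drive_tool(increments=[0.5,-0.36,0,0,1,-0.71,0,0,1,-0.71,0,0,1,-0.71,0,0,1,-0.71,0,0,1,-0.71,0,0,1,-0.71,0,0,1,-0.71,0,0], gripper=0, force=40)

```text
time: 0.9
ee_pos: [0.3201, -0.4453, 0.2312]
ee_rot: [[0.963, 0.268, -0.0], [0.268, -0.963, 0.0], [0.0, -0.0, -1.0]]
ft_force: [0.1, 0.5, -0.6]
opening: 0.004
gripper_force: 0.0
```

Call:
drive_tool(increments=[1,-0.71,0,0,1,-0.71,0,0,1,-0.71,0,0,1,-0.71,0,0,1,-0.71,0,0,1,-0.71,0,0,1,-0.71,0,0,0.5,-0.4,0,0])

```text
time: 1.7
ee_pos: [0.4654, -0.2639, 0.2314]
ee_rot: [[0.962, 0.272, 0.001], [0.272, -0.962, 0.001], [0.001, -0.001, -1.0]]
ft_force: [-0.5, 0.1, -0.3]
opening: 0.001
gripper_force: 0.0
```

Call:
drive_tool(increments=[0,0,0,-1,0,0,0,-1,0,0,0,-1,0,0,0,-1,0,0,0,-1,0,0,0,-1,0,0,0,-1,0,0,0,-1])

```text
time: 2.5
ee_pos: [0.4634, -0.2668, 0.2311]
ee_rot: [[0.175, 0.985, -0.001], [0.985, -0.175, 0.0], [0.0, -0.001, -1.0]]
ft_force: [-0.3, -0.3, 0.5]
opening: 0.0
gripper_force: 0.0
```

Run:
```python
from h import *
goto(.4961,-.2283,.06,-2)
```

```text
t 2.5 pos [ 0.4634 -0.2668  0.2311] yaw -10.1 F [-0.3 -0.3  0.5] q7 1.0 | shift [1.74 1.02 6.85] turn -1.01
```

Call:
drive_tool(increments=[0.87,0.51,0.8,-0.5,0.87,0.51,1,-0.5,0,0,1,0,0,0,1,0,0,0,1,0,0,0,1,0,0,0,1,0,0,0,0,0])

```text
time: 3.3
ee_pos: [0.4924, -0.2268, 0.0585]
ee_rot: [[0.042, 0.999, -0.006], [0.999, -0.042, 0.003], [0.003, -0.006, -1.0]]
ft_force: [-1.6, 0.9, -0.1]
opening: -0.001
gripper_force: 0.0
```

Run:
```python
from h import *
goto(.4961,-.2283,.06,-2)
im,d=snap('scene','s1')
cv2.imwrite('pics/s1c.png',cv2.resize(im[130:330,150:410,::-1],None,fx=3,fy=3))
```

```text
t 3.3 pos [ 0.4924 -0.2268  0.0585] yaw -2.4 F [-1.6  0.9 -0.1] q7 -8.1 | shift [-0.05  0.15 -0.06] turn -0.05
```

View pics/s1c.png

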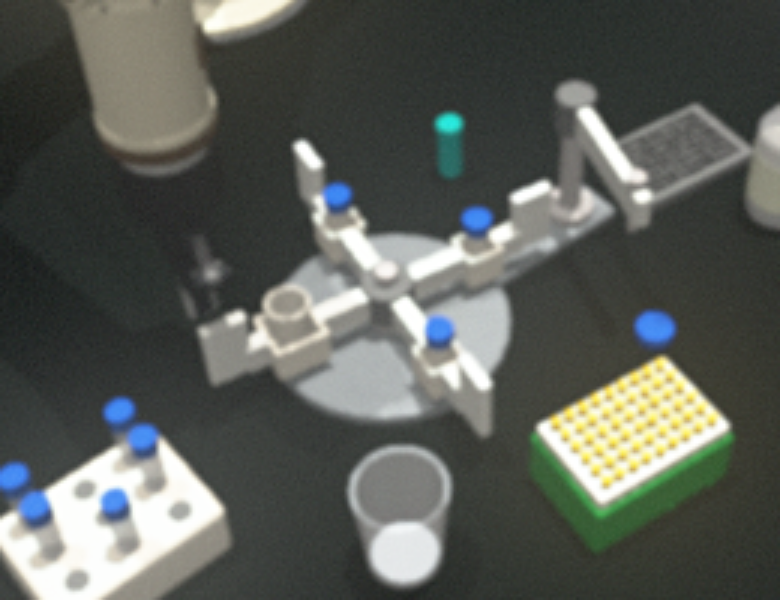

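The scene view agrees with the measurements: the finger stands behind the jar arm's paddle, with a clear path. I'll make the first counter-clockwise stroke.

Call:
drive_tool(increments=[0,0.35,0,0,0,0.3,0,0,0,0.15,0,0,0,0.12,0,0,0,0.12,0,0,0,0.12,0,0,-0.01,0.15,0,-0.19,-0.02,0.2,0,-0.25])

```text
time: 4.15
ee_pos: [0.5328, -0.2314, 0.0612]
ee_rot: [[-0.021, 1.0, -0.001], [1.0, 0.021, -0.0], [-0.0, -0.001, -1.0]]
ft_force: [-0.8, 0.5, -0.2]
opening: -0.001
gripper_force: 0.4
```

```bash
cat >> h.py <<'E'
C=np.array([.546,-.09]); P=np.array([.525,.107])
def look(f):
    "carousel jar-arm angle from paddle tops in the top view; finger in polar"
    im,d=snap('top',f); A=world('top',d); x,y,z=A[...,0]-C[0],A[...,1]-C[1],A[...,2]
    r=np.hypot(x,y); m=(z>.084)&(z<.094)&(r>.12)&(r<.158)
    n,l,st,_=cv2.connectedComponentsWithStats(m.astype(np.uint8)); o=[]
    for i in range(1,n):
        if st[i,4]>25: o.append((round(np.degrees(np.arctan2(y[l==i].mean(),x[l==i].mean()))%360,1),int(st[i,4]),round(r[l==i].mean(),3)))
    print(o); fing(); return im,A
def fing(c=C):
    s=env.state(); v=np.array(s['ee_pos'][:2])-c
    print('finger r',round(np.hypot(*v),4),'ang',round(np.degrees(np.arctan2(v[1],v[0]))%360,1),'z',round(s['ee_pos'][2],4),'yaw',round(yaw(),1),'F',np.round(s['ft_force'],1),'q7',round(s['joint_pos'][6],1),'t',s['time'])
E
python3 -c "
from h import *
look('t1')"
```

```text
[(np.float64(2.6), 63, np.float64(0.137)), (np.float64(92.2), 73, np.float64(0.138)), (np.float64(181.9), 67, np.float64(0.136))]
finger r 0.1419 ang 265.2 z 0.0614 yaw 1.3 F [ 1.  -0.1  0.1] q7 -5.3 t 4.2
```

Call:
drive_tool(increments=[-0.03,0.29,0,-0.38,-0.035,0.39,0,-0.5,-0.035,0.39,0,-0.5,-0.035,0.39,0,-0.5,-0.035,0.39,0,-0.5,-0.035,0.39,0,-0.5,-0.035,0.39,0,-0.5,-0.035,0.39,0,-0.5])

```text
time: 5.0
ee_pos: [0.607, -0.2191, 0.061]
ee_rot: [[-0.534, 0.846, -0.001], [0.846, 0.534, 0.0], [0.001, -0.0, -1.0]]
ft_force: [-0.5, -0.0, -0.3]
opening: -0.004
gripper_force: 0.4
```

```bash
python3 -c "
from h import *
look('t2')"
```

```text
[(np.float64(33.1), 62, np.float64(0.137)), (np.float64(302.9), 29, np.float64(0.128)), (np.float64(122.8), 58, np.float64(0.138)), (np.float64(212.5), 69, np.float64(0.137))]
finger r 0.1423 ang 296.2 z 0.0613 yaw 32.5 F [1.7 0.2 1.2] q7 20.3 t 5.05
```

Call:
drive_tool(increments=[-0.035,0.39,0,-0.5,-0.035,0.39,0,-0.5,-0.035,0.39,0,-0.5,-0.035,0.39,0,-0.5,-0.035,0.39,0,-0.5,-0.035,0.39,0,-0.5,-0.035,0.39,0,-0.5,-0.035,0.39,0,-0.5])

```text
time: 5.85
ee_pos: [0.6654, -0.1689, 0.0609]
ee_rot: [[-0.9, 0.436, -0.0], [0.436, 0.9, -0.001], [-0.0, -0.001, -1.0]]
ft_force: [0.8, -1.0, -0.1]
opening: 0.002
gripper_force: 0.4
```

Call:
drive_tool(increments=[-0.035,0.39,0,-0.5,-0.035,0.39,0,-0.5,-0.035,0.39,0,-0.5,-0.035,0.39,0,-0.5,-0.035,0.39,0,-0.5,-0.035,0.39,0,-0.5,-0.03,0.25,0,-0.32,-0.01,0.1,0,-0.12])

```text
time: 6.65
ee_pos: [0.6876, -0.1045, 0.0612]
ee_rot: [[-1.0, -0.029, 0.0], [-0.029, 1.0, 0.001], [-0.0, 0.001, -1.0]]
ft_force: [0.9, -0.9, 0.8]
opening: -0.005
gripper_force: 0.3
```

```bash
python3 -c "
from h import *
look('t3')"
```

```text
[(np.float64(1.8), 29, np.float64(0.128)), (np.float64(272.0), 66, np.float64(0.137)), (np.float64(91.9), 55, np.float64(0.138)), (np.float64(181.5), 70, np.float64(0.138))]
finger r 0.1422 ang 354.2 z 0.0612 yaw 91.7 F [-0.4  0.6  0.3] q7 65.0 t 6.7
```

Call:
drive_tool(increments=[0,-0.4,0,0,0,-0.4,-0.5,0,0,0,-1,0,0,0,-1,0,0,0,-0.5,0,1,-0.5,0,0,1,-0.6,0,0,1,-0.6,0,0])

```text
time: 7.5
ee_pos: [0.6132, -0.1711, 0.1366]
ee_rot: [[-1.0, -0.027, 0.0], [-0.027, 1.0, -0.001], [-0.0, -0.001, -1.0]]
ft_force: [0.2, -0.3, 0.5]
opening: 0.002
gripper_force: 0.0
```

Call:
drive_tool(increments=[1,-0.6,0,0,1,-0.6,0,0,1,-0.6,0,0,1,-0.6,0,0,0,0,0,1,0,0,0,1,0,0,0,1,0,0,0,1])

```text
time: 8.3
ee_pos: [0.5154, -0.2338, 0.1366]
ee_rot: [[-0.859, 0.513, 0.0], [0.513, 0.859, -0.001], [-0.0, -0.001, -1.0]]
ft_force: [-0.3, 0.3, -0.3]
opening: 0.001
gripper_force: 0.0
```

Call:
drive_tool(increments=[0,0,0,1,0,0,0,1,0,0,0,1,0,0,0,1,0,0,0,1,0,0,0,1,0,0,0,1,0,0,0,0])

```text
time: 9.1
ee_pos: [0.5158, -0.2334, 0.1369]
ee_rot: [[-0.061, 0.998, 0.0], [0.998, 0.061, -0.001], [-0.001, 0.0, -1.0]]
ft_force: [0.6, 0.1, -0.1]
opening: 0.0
gripper_force: 0.0
```

Run:
```python
from h import *
fing(); f=np.radians(271.9)
x,y=C+.141*np.array([np.cos(f),np.sin(f)])-.042*np.array([-np.sin(f),np.cos(f)]); goto(x,y,.061,1.9)
```

```text
finger r 0.1465 ang 258.1 z 0.1369 yaw 3.5 F [ 0.6  0.1 -0.1] q7 1.1 t 9.1
t 9.1 pos [ 0.5158 -0.2334  0.1369] yaw 3.5 F [ 0.6  0.1 -0.1] q7 1.1 | shift [ 0.06 -0.28  3.03] turn 0.2
```

Call:
drive_tool(increments=[0.06,-0.28,0.3,0.2,0,0,0.9,0,0,0,0.9,0,0,0,0.9,0,0,0.3,0,0,0,0.3,0,0,0,0.2,0,0,0,0.12,0,0])

```text
time: 9.9
ee_pos: [0.5334, -0.2307, 0.0626]
ee_rot: [[-0.035, 0.999, 0.002], [0.999, 0.035, -0.001], [-0.001, 0.002, -1.0]]
ft_force: [-1.2, -0.1, -0.3]
opening: -0.002
gripper_force: 0.4
```

Call:
drive_tool(increments=[-0.01,0.12,0,-0.1,-0.02,0.2,0,-0.25,-0.03,0.29,0,-0.38,-0.035,0.39,0,-0.5,-0.035,0.39,0,-0.5,-0.035,0.39,0,-0.5,-0.035,0.39,0,-0.5,-0.035,0.39,0,-0.5])

```text
time: 10.7
ee_pos: [0.5954, -0.2228, 0.0615]
ee_rot: [[-0.47, 0.883, 0.0], [0.883, 0.47, -0.001], [-0.001, -0.0, -1.0]]
ft_force: [-0.4, -1.5, 1.4]
opening: -0.003
gripper_force: 0.4
```

```bash
python3 -c "
from h import *
look('t4')"
```

```text
[(np.float64(28.3), 64, np.float64(0.137)), (np.float64(298.2), 33, np.float64(0.127)), (np.float64(118.0), 63, np.float64(0.138)), (np.float64(207.6), 71, np.float64(0.137))]
finger r 0.1412 ang 291.3 z 0.0617 yaw 28.3 F [ 2.3  1.6 -0.2] q7 16.6 t 10.75
```

Call:
drive_tool(increments=[-0.035,0.39,0,-0.5,-0.035,0.39,0,-0.5,-0.035,0.39,0,-0.5,-0.035,0.39,0,-0.5,-0.035,0.39,0,-0.5,-0.035,0.39,0,-0.5,-0.035,0.39,0,-0.5,-0.035,0.39,0,-0.5])

```text
time: 11.55
ee_pos: [0.6573, -0.1767, 0.0614]
ee_rot: [[-0.865, 0.501, 0.0], [0.501, 0.865, -0.001], [-0.001, -0.001, -1.0]]
ft_force: [-0.4, -1.8, -0.8]
opening: -0.002
gripper_force: 0.4
```

Call:
drive_tool(increments=[-0.035,0.39,0,-0.5,-0.035,0.39,0,-0.5,-0.035,0.39,0,-0.5,-0.035,0.39,0,-0.5,-0.035,0.39,0,-0.5,-0.03,0.29,0,-0.38,-0.02,0.2,0,-0.25,-0.01,0.1,0,-0.12])

```text
time: 12.35
ee_pos: [0.6831, -0.118, 0.0614]
ee_rot: [[-0.997, 0.071, 0.0], [0.071, 0.997, 0.0], [-0.0, 0.0, -1.0]]
ft_force: [1.3, -0.9, 0.3]
opening: 0.001
gripper_force: 0.4
```

Run:
```python
from h import *
im,A=look('t5')
x,y,z=A[...,0],A[...,1],A[...,2]
m=(z>.077)&(z<.084)&(np.hypot(x-C[0],y-C[1]-.085)<.03)
r=cv2.minEnclosingCircle((A[m][:,:2]*1000).astype(np.float32)); print('rim',r, m.sum())
cv2.imwrite('pics/t5c.png',cv2.resize(im[100:300,220:450,::-1],None,fx=3,fy=3))
f=np.radians(96.1); print('fill',C+.085*np.array([np.cos(f),np.sin(f)]))
```

```text
[(np.float64(356.3), 28, np.float64(0.128)), (np.float64(86.4), 63, np.float64(0.139)), (np.float64(266.2), 61, np.float64(0.137)), (np.float64(175.9), 66, np.float64(0.137))]
finger r 0.1398 ang 348.6 z 0.0614 yaw 85.9 F [ 0.7 -0.3  0.3] q7 60.6 t 12.4
rim ((551.8657836914062, -5.150323867797852), 17.466041564941406) 34
fill [ 0.53696755 -0.00548127]
```

View pics/t5c.png

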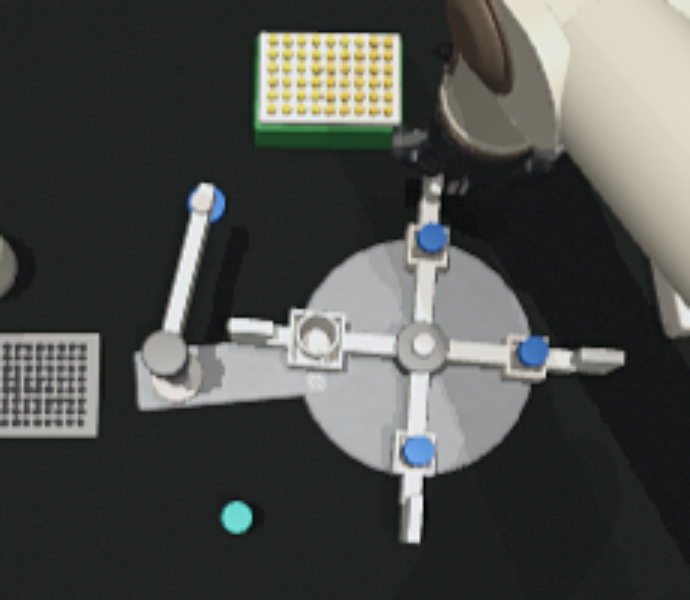

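The crop shows the jar at (317,337), about 10° short of the line from hub to post, and the nozzle arm still parked.

Call:
drive_tool(increments=[-0.02,0.2,0,-0.25,-0.03,0.29,0,-0.38,-0.02,0.2,0,-0.25,-0.01,0.1,0,-0.12,0,0.05,0,-0.06,0,0,0,0])

```text
time: 13.0
ee_pos: [0.6851, -0.0971, 0.0613]
ee_rot: [[-0.997, -0.075, -0.0], [-0.075, 0.997, 0.0], [0.0, 0.0, -1.0]]
ft_force: [-0.9, -0.2, -0.3]
opening: 0.002
gripper_force: 0.0
```

Run:
```python
from h import *
im,A=look('t6')
x,y,z=A[...,0],A[...,1],A[...,2]
m=(z>.077)&(z<.084)&(np.hypot(x-C[0],y-C[1]-.085)<.03)
print('rim',cv2.minEnclosingCircle((A[m][:,:2]*1000).astype(np.float32)), m.sum())
```

```text
[(np.float64(4.8), 27, np.float64(0.126)), (np.float64(275.0), 64, np.float64(0.137)), (np.float64(95.0), 68, np.float64(0.139)), (np.float64(184.6), 63, np.float64(0.137))]
finger r 0.1392 ang 357.0 z 0.0612 yaw 94.3 F [ 0.5 -0.8  0.3] q7 66.5 t 13.05
rim ((539.28173828125, -4.930262565612793), 17.187610626220703) 46
```

The jar rim measures (539,-5) mm against the filling place at (537,-5) mm, well inside tolerance. I'll back off and go over to the nozzle arm.

Call:
drive_tool(increments=[0,-0.3,0,0,0,-0.3,0,0,0,0,-1,0.5,0,0,-1,0.5,0,0,-1,0.5,0,0,-1,0.5,0,0,-1,0,0,0,-1,0])

```text
time: 13.85
ee_pos: [0.6862, -0.1136, 0.2124]
ee_rot: [[-0.979, 0.204, -0.0], [0.204, 0.979, -0.001], [-0.0, -0.001, -1.0]]
ft_force: [-0.0, -0.3, -0.2]
opening: 0.0
gripper_force: 0.0
```

```bash
python3 -c "
from h import *
look('t7'); goto(.627,.131,.122,78)"
```

```text
[(np.float64(5.2), 62, np.float64(0.137)), (np.float64(275.0), 64, np.float64(0.137)), (np.float64(94.9), 65, np.float64(0.139)), (np.float64(184.6), 66, np.float64(0.137))]
finger r 0.1444 ang 350.8 z 0.2174 yaw 78.2 F [ 1.8 -0.2  3.2] q7 58.0 t 13.9
t 13.9 pos [ 0.6885 -0.1131  0.2174] yaw 78.2 F [ 1.8 -0.2  3.2] q7 58.0 | shift [4.42 9.05 3.79] turn 0.03
```

Call:
drive_tool(increments=[0.44,0.9,0,0,0.44,0.9,0,0,0.44,0.9,0,0,0.44,0.9,0,0,0.44,0.9,0,0,0.44,0.9,0,0,0.44,0.9,0,0,0.44,0.9,0,0])

```text
time: 14.7
ee_pos: [0.6366, 0.0816, 0.2111]
ee_rot: [[-0.979, 0.204, 0.0], [0.204, 0.979, -0.0], [-0.0, -0.0, -1.0]]
ft_force: [0.1, 0.1, -0.2]
opening: 0.002
gripper_force: 0.0
```

Call:
drive_tool(increments=[0.44,0.9,0,0,0.44,0.95,0,0,0,0,0.9,0,0,0,0.9,0,0,0,0.9,0,0,0,0.9,0,0,0,0.1,0,0,0,0,0])

```text
time: 15.5
ee_pos: [0.6244, 0.131, 0.1185]
ee_rot: [[-0.979, 0.203, -0.001], [0.203, 0.979, -0.0], [0.001, -0.0, -1.0]]
ft_force: [-0.4, 1.3, -0.6]
opening: -0.002
gripper_force: 0.0
```

```bash
python3 -c "
from h import *
im,A=snap('scene','s8')
cv2.imwrite('pics/s8c.png',cv2.resize(im[90:290,180:440,::-1],None,fx=3,fy=3))
fing(P); goto(.627,.131,.122,78)"
```

```text
finger r 0.1029 ang 13.7 z 0.1195 yaw 78.3 F [ 0.8 -0.1  0.6] q7 31.8 t 15.55
t 15.55 pos [0.625  0.1314 0.1195] yaw 78.3 F [ 0.8 -0.1  0.6] q7 31.8 | shift [-0.08 -0.   -0.1 ] turn 0.04
```

View pics/s8c.png

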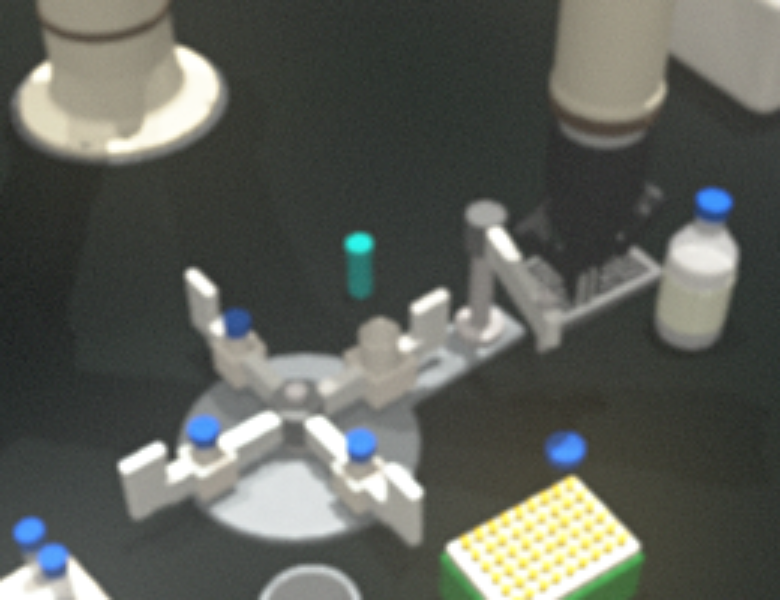

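The crop shows the shut finger on the outer side of the parked nozzle arm and clear of the wash bottle, with the jar at the filling place. Now I'll push the arm clockwise.

Call:
drive_tool(increments=[0,-0.4,0,0,0,-0.3,0,0,0,-0.15,0,0,0,-0.12,0,0,0,-0.12,0,0,-0.02,-0.13,0,0.25,-0.04,-0.2,0,0.38,-0.04,-0.26,0,0.5])

```text
time: 16.35
ee_pos: [0.6175, 0.0906, 0.1189]
ee_rot: [[-0.934, 0.357, 0.0], [0.357, 0.934, 0.001], [0.0, 0.001, -1.0]]
ft_force: [0.3, 0.4, 0.7]
opening: -0.003
gripper_force: 0.5
```

Call:
drive_tool(increments=[-0.04,-0.26,0,0.5,-0.04,-0.26,0,0.5,-0.04,-0.26,0,0.5,-0.04,-0.26,0,0.5,-0.04,-0.26,0,0.5,-0.04,-0.26,0,0.5,-0.04,-0.26,0,0.5,-0.04,-0.26,0,0.5])

```text
time: 17.15
ee_pos: [0.5946, 0.0436, 0.1188]
ee_rot: [[-0.603, 0.798, -0.0], [0.798, 0.603, 0.001], [0.0, 0.0, -1.0]]
ft_force: [-0.0, 0.6, -0.5]
opening: 0.006
gripper_force: 0.4
```

```bash
cat >> h.py <<'E'
def arm(f):
    im,d=snap('top',f); A=world('top',d); q=A[(A[...,2]>.138)&(A[...,2]<.15)][:,:2]-P; r=np.hypot(*q.T); q=q[(r>.03)&(r<.135)]
    a=np.degrees(np.arctan2(q[:,1],q[:,0])); print('arm angle med',np.round(np.percentile(a,[20,50,80]),1),len(a)); fing(P); return im
E
python3 -c "
from h import *
arm('t9')"
```

```text
arm angle med [-59.1 -55.1 -51.2] 139
finger r 0.0945 ang 316.9 z 0.1187 yaw 36.8 F [-0.9 -0.9 -0.2] q7 1.6 t 17.2
```

Call:
drive_tool(increments=[-0.04,-0.26,0,0.5,-0.04,-0.26,0,0.5,-0.04,-0.26,0,0.5,-0.04,-0.26,0,0.5,-0.04,-0.26,0,0.5,-0.03,-0.2,0,0.38,-0.02,-0.13,0,0.25,-0.01,-0.06,0,0.12])

```text
time: 18.0
ee_pos: [0.56, 0.0192, 0.1189]
ee_rot: [[-0.195, 0.981, 0.0], [0.981, 0.195, -0.0], [-0.0, 0.0, -1.0]]
ft_force: [1.4, 0.9, 0.2]
opening: 0.001
gripper_force: 0.3
```

```bash
python3 -c "
from h import *
arm('t10')"
```

```text
arm angle med [-85.1 -81.3 -77.2] 133
finger r 0.0946 ang 291.7 z 0.1189 yaw 11.2 F [ 0.4 -0.3 -0.4] q7 -19.0 t 18.05
```

Call:
drive_tool(increments=[-0.01,-0.07,0,0.12,-0.01,-0.07,0,0.12,-0.01,-0.07,0,0.12,-0.01,-0.07,0,0.12,0,-0.05,0,0])

```text
time: 18.55
ee_pos: [0.5545, 0.0171, 0.1192]
ee_rot: [[-0.128, 0.992, 0.005], [0.992, 0.128, 0.001], [0.001, 0.005, -1.0]]
ft_force: [11.3, 0.9, -6.7]
opening: -0.003
gripper_force: 4.9
```

```bash
python3 -c "
from h import *
arm('t11')"
```

```text
arm angle med [-89.  -84.8 -80.6] 127
finger r 0.0946 ang 288.2 z 0.1193 yaw 7.4 F [ 7.7  0.9 -5.7] q7 -22.2 t 18.6
```

Contact force rose to 11 N and the arm reads about -84°, so it is at its stop. I'll back off and lift clear.

Call:
drive_tool(increments=[0,0.15,0,0,0,0.4,0,0,0,0.4,0,0,0,0.3,-0.5,0,0,0,-1,0,0,0,-1,0,0,0.5,-1,0,0,0.5,-1,0])

```text
time: 19.4
ee_pos: [0.6085, 0.0243, 0.2334]
ee_rot: [[-0.13, 0.992, 0.0], [0.992, 0.13, 0.0], [0.0, 0.0, -1.0]]
ft_force: [0.1, 0.5, -0.1]
opening: -0.001
gripper_force: 0.0
```

Call:
drive_tool(increments=[0,1,-0.5,0,0,1,0,0,0,1,0,0,0,1,0,0,0,1,0,0,0,1,0,0,0,0.5,0,0,0,0,0,0])

```text
time: 20.2
ee_pos: [0.7703, 0.046, 0.2436]
ee_rot: [[-0.129, 0.992, -0.0], [0.992, 0.129, 0.002], [0.002, 0.0, -1.0]]
ft_force: [-0.0, 0.1, 0.1]
opening: -0.002
gripper_force: 0.0
```

```bash
python3 -c "
from h import *
im=arm('t12'); look('t13')
cv2.imwrite('pics/t12c.png',cv2.resize(im[130:300,220:450,::-1],None,fx=3,fy=3))"
```

```text
arm angle med [-87.3 -84.4 -81.2] 223
finger r 0.2519 ang 345.9 z 0.2437 yaw 7.4 F [-0.3 -0.5 -0.7] q7 -15.6 t 20.25
[(np.float64(5.8), 28, np.float64(0.128)), (np.float64(184.7), 67, np.float64(0.137))]
finger r 0.2609 ang 31.3 z 0.2439 yaw 7.5 F [ 0.4 -0.1  0.1] q7 -15.6 t 20.3
```

View pics/t12c.png

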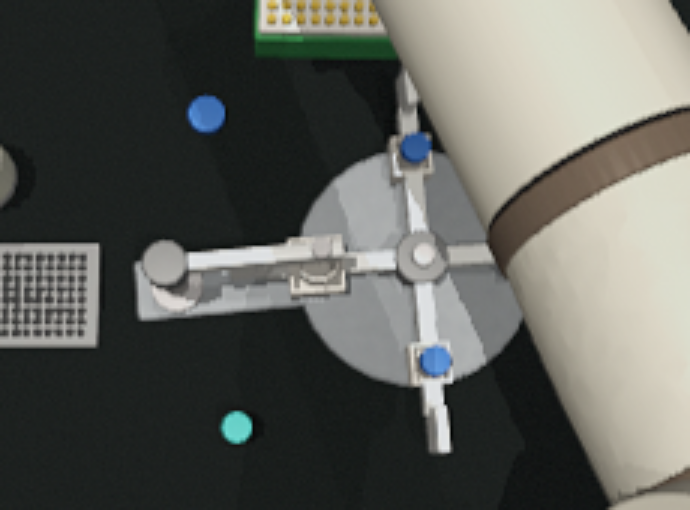

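The crop shows the nozzle arm in line with the jar arm, its end over the jar's mouth at (318,265), and the robot clear. The nozzle works out at about (536,-7) mm and the rim at (539,-5) mm, roughly 4 mm apart.

```bash
python3 -c "
from plant import env
print(env.hand_in())"
```

```text
the job is handed in; nothing more can be done
None
```

I handed the job in at about 20 s: the jar is at the filling place, the nozzle arm is at its stop with the nozzle about 4 mm from the centre of the mouth (limit 12 mm), and the hand is clear; no verdict came back.

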